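Feel open the combination padlock of the sample box

TASK

The sample box is shut with a dial padlock lying in the guard on its front deck, and nobody remembers the number. Turn the dial (clockwise is the short way), feeling past the shallow clicks, until it drops into the true notch, where it stops and the shackle springs out a few millimetres; then pull the shackle all the way open with the lock still lying on the box, and lift the lock straight off the hasp. Finish holding it up in the gripper, dial upward and shackle open, at least ten centimetres above the deck and touching nothing else; do not put it down, and leave the other things on the bench where they are.

Things in the scene. Friction and masses are not known exactly. Their poses are not given: they have to be found in the camera images.
- lock_box: Grey steel sample box, 170 x 230 x 60 mm, fixed. Origin: centre of its underside; x runs from its front to its lid hinge, within 0.3 rad of the world's. Flat top, 60 mm up: fixed front deck to x = -7 mm, lid behind. The padlock lies on the deck at x = -48, y = 0 mm in a guard (side cheeks 14 mm high with 1.7 mm play, back lip 8 mm high) and lifts out only straight up.
- padlock: Loose dial padlock, 0.35 to 0.55 kg, body 56 x 56 x 26 mm lying flat, dial up. Origin: centre of the body's underside; x points along the shackle, as the box's x; z out through the dial.
- dial (a joint): Dial angle, rad, grows clockwise seen from above; starts near 0 and stays where left. The true notch comes after a hidden 1.35 to 2.55 rad of clockwise turn (regrip on the way). It drags up to 0.15 N m; two shallow notches, 1.1 and 0.62 rad before the true one, click softly (up to 0.2 N m) and let it turn on. In the true notch it stops hard, past 0.3 N m, with 0.1 rad of play, and stays trapped.
- dial_top (a point): Centre of the dial's top face, on its axis, 46 mm above the deck. Fluted black knob 41 mm in diameter and 17 mm high over a skirt 49 mm wide and 3 mm thick that lies on the lock's body. The lock can be lifted by it.
- shackle (a joint): How far the shackle is drawn out of the lock, m: 0 to 0.0005 locked, up to 0.002 in a shallow notch, 0.006 to 0.009 sprung out in the true notch, 0.024 fully open (end stop; it stays captive). Drawing it takes about 1.5 N and it stays where left. From 0.017 on its free leg is clear of the hasp's hole.
- shackle_bow (a point): Middle of the shackle's bow, on the bar's centre line, on the padlock's x axis 78 mm from its origin (locked), 13 mm above deck and lid. U of 8 mm round steel: straight legs 48 mm apart over their outsides, 32 mm inside, from the lock's face (x = 28) to x = 58 mm, then a half round. It opens 24 mm along the padlock's +x. Grip the legs from outside or hook inside the bow.
- hasp_eye (a point): Centre of the 12 mm hole in the fixed steel staple plate (4 mm thick in x, 22 mm wide, 24 mm high) at box x = -15, y = +20 mm, 13 mm above the deck. The shackle's free leg passes through it along x. It stands 3 mm in front of the lock's face and so holds the lock back when the shackle is pulled. A flat 2 mm hasp leaf of the lid lies round it.
- petri: Closed petri dish, 60 mm across, 14 mm high, on the lid's rear left corner. Leave it.
- cup: White lidded specimen cup, 38 mm across, 53 mm high, front right of the box. Leave it.
- marker: Marker pen, 122 mm long, 14 mm thick, lying left of the box. Leave it.

How it is judged:
By the outcome, as a careful person would: the job done as asked, in the order asked, and still so for the second after the job is handed in, while the arm keeps its last pose, push and grip.
It also fails if it takes over 72 s, if anything falls off the work surface, if the arm or the gripper's body presses on something with over 40 N, if the wrist force passes 120 N, or if a joint passes its speed limit or range.

ROBOT

A 7-joint arm with a two-finger parallel gripper is mounted at the origin on a cart in front of the work surface, level with it; the furniture and walls round the work are solid. World frame = base frame: x ahead of the robot, y to its left, z up, the work surface at z = 0. Lengths are in m, angles in rad, forces in N, time in s.
With the tool pointing down it reaches from about 0.425 to 0.925 m from the base axis. Payload 6.8 kg.
Tool frame: the origin (TCP) lies at the very end of the fingers, on their centre line; the grasp point (between the pads) lies 19 mm behind it (r.tcp_to_grasp is the distance from the TCP to the grasp point, in m); z points along the fingers, y is the line along which they close (so a half turn about z gives the same grasp; the last joint's range is limited). The gripper opens to 85 mm and grips with 20 to 120 N. Pads are 22 mm wide; open, the fingers measure 114 mm over their backs; the gripper's body (76 mm by 85 mm) begins 54 mm behind the grasp point. The pads swing forward as they close: fully open they stand 13 mm farther back than shut.
Start: joints at [-1.384, 0.477, 0.022, 1.555, -0.011, 1.109, -0.083], TCP at [0.196, 0.646, 0.231] pointing down, gripper open.
Joint ranges: [-2.96, 2.96], [-0.34, 2.1], [-1.41, 1.46], [0.24, 2.44], [-1.37, 4.51], [0.17, 1.92], [-2.96, 2.96]. Speed limits (rad/s): [2.39, 2.39, 3.14, 3.14, 3.14, 3.14, 3.14].

INTERFACE

Orientations are given as a rotation vector (axis times angle).
In Python, from bench import r gives the robot as it stands.
- The arm moves only by the tool step_arm, never from a script. Its argument "moves" is a list of rows, each a list of 7 numbers: the shift along the tool's x, y, z in mm, then the turn, a rotation vector about the tool's x, y, z in rad, then the finger opening in mm, from 0 to 85.4. A call has 1 to 8 rows; each row is the pose to reach, as a shift and turn from the pose commanded when the call began, along the tool's axes at that moment; what a row does not reach only later rows make up. A row lasts 1/10 s, in which the tool goes at most 50 mm and 8.59 degrees, less where a joint would pass 70% of its speed; a pose out of reach is approached as far as the arm can. A call with a gripper value outside its range is refused whole. The fingers move at their own pace and stop on an object; "grip_force" is the grip in N (left out, the last holds). Time passes only in rows, so rows that repeat a pose let the fingers close. It gives the time, the measured TCP pose, the force, the opening and the grip force at its end, in the units of the state.
- r.get_obs(): the state, without advancing time (a new reading comes with each control period).
- r.grab_frame(name): name is "side" or "top"; returns a dict with "image" (384x512x3 uint8, red, green, blue), "depth" (384x512 float32, m along the optical axis (not along the pixel's ray), 0 where there is no reading), "mtx" (3x3 intrinsics, pixels), "rvec" (rotation vector, rad) and "tvec" (3), from world to camera coordinates, as OpenCV has them. Camera axes: x right, y down, z forward; pixel columns grow to the right and rows downward; lengths in m; the calibration is good to about 2 mm. A picture is of the moment at which its call begins.
- r.hand_in(): hands the job in; it is judged then, once.
The state is a dict: "clock": time; "joints": joint angles; "qvel": joint speeds; "tau": joint torques, N m; "tcp_pos": TCP position; "orientation": TCP orientation; "contact_force": force on the tool from outside, world axes, zero at the start; "moment": the same for the moment, N m; "grip_width": finger opening in m; "gripper_force": force on a finger pad.
Only numpy, scipy, OpenCV 4.12 (cv2) and the standard library are available. Lean on these libraries where they do the work, as an engineer would, in place of code of your own. Each camera call takes 0.05 s, during which the arm holds its last target. There are 200 camera calls.

## Working session

There is one attempt and no reset: what is moved stays moved. The work goes in short steps, Python scripts to look and compute and a tool call to move; the robot and the scene stay as the last step left them, time stands still between calls to the robot, and variables do not carry over. Pictures are saved under pics/ and viewed, at most 10 in all, crops included, and the job is handed in when it is done.

Besides the shell and the picture viewer there is one more tool, called after "Emit:" as name([rows], argument=value, ...), one row to a line, values as JSON. step_arm: Moves the arm, as the interface text tells. Its arguments: {"type":"object","properties":{"moves":{"type":"array","items":{"type":"array","items":{"type":"number"}}},"grip_force":{"type":"number"}},"required":["moves"]}

```bash
ls; mkdir -p pics; python3 - <<'E'
from bench import r
import cv2,numpy as np
o=r.get_obs()
print({k:np.round(v,3) for k,v in o.items()})
for n in("top","side"):
    f=r.grab_frame(n); np.savez("pics/%s0.npz"%n,**f)
    cv2.imwrite("pics/%s0.png"%n,f["image"][:,:,::-1]); print(f["mtx"],f["rvec"],f["tvec"])
E
```

```text
pics
{'clock': np.float64(0.0), 'joints': array([-1.384,  0.478,  0.022,  1.556, -0.012,  1.109, -0.083]), 'qvel': array([-0.   , -0.   , -0.   ,  0.001,  0.002, -0.001,  0.001]), 'tau': array([-1.0000e-03, -5.9646e+01,  1.6080e+00, -2.8121e+01,  1.2000e-02,
        9.0000e-03,  0.0000e+00]), 'tcp_pos': array([0.196, 0.645, 0.23 ]), 'orientation': array([-4.610e-01, -3.107e+00,  3.000e-03]), 'contact_force': array([ 0.679,  0.317, -0.247]), 'moment': array([ 0.029,  0.022, -0.017]), 'gripper_force': np.float64(0.0), 'grip_width': np.float64(0.085)}
[[348.08683871   0.         258.97046868]
 [  0.         348.08683871 188.8803144 ]
 [  0.           0.           1.        ]] [ 2.18498221 -2.15521113  0.08843707] [-0.08438267  0.45552792  0.91186687]
[[388.91420028   0.         253.25035885]
 [  0.         388.91420028 194.24160577]
 [  0.           0.           1.        ]] [ 0.27359314 -2.74888494  1.36161494] [0.44177326 0.18019636 0.82112594]
```

View pics/top0.png

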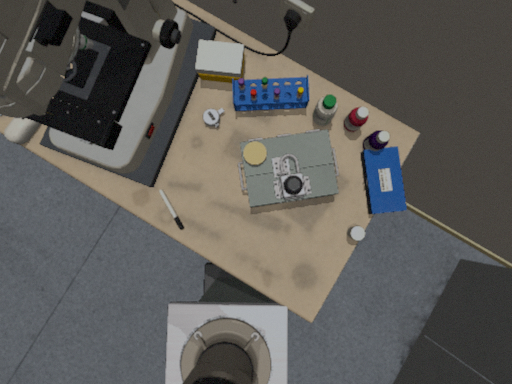

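View pics/side0.png

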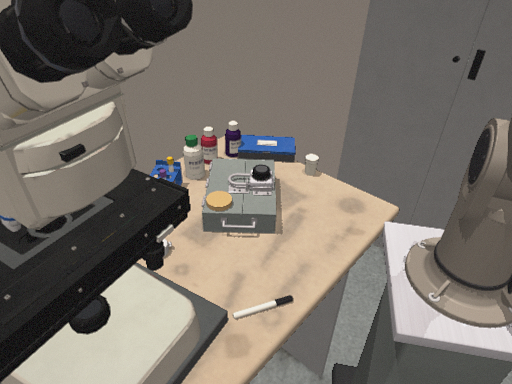

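The top view shows the box centred near (289,170), dial near (293,185), shackle bow near (290,158), petri (255,153), cup (357,233), marker (172,210). The side view shows the dial at (262,173). Next I measure.

```bash
cat > h.py <<'E'
import numpy as np,cv2
def cam(f):
    R=cv2.Rodrigues(f["rvec"])[0]; return R,f["tvec"].reshape(3)
def cloud(f):
    R,t=cam(f); d=f["depth"]; v,u=np.mgrid[:384,:512]; K=f["mtx"]
    P=np.stack([(u-K[0,2])/K[0,0]*d,(v-K[1,2])/K[1,1]*d,d],-1)
    return (P-t)@R
def at(f,u,v,z):   # pixel -> world at height z
    R,t=cam(f);K=f["mtx"]
    ray=np.array([(u-K[0,2])/K[0,0],(v-K[1,2])/K[1,1],1])@R; c=-R.T@t
    return c+ray*(z-c[2])/ray[2]
def px(f,p): return cv2.projectPoints(np.array(p,float).reshape(-1,3),f["rvec"],f["tvec"],f["mtx"],None)[0].reshape(-1,2)
E
python3 - <<'E'
from h import *
T=np.load("pics/top0.npz");S=np.load("pics/side0.npz")
for n,f in(("T",T),("S",S)):
    W=cloud(f); print(n,"tcp px",px(f,[.196,.646,.231]),"base",px(f,[0,0,0]))
    g=at(T,290,172,.06)[:2]
    near=np.hypot(W[...,0]-g[0],W[...,1]-g[1])<.17
    ok=near&(f["depth"]>0)
    m=ok&(abs(W[...,2]-.061)<.004)
    rect=cv2.minAreaRect(W[m][:,:2].astype(np.float32)); print("top",rect,np.median(W[m][:,2]))
    k=ok&(W[...,2]>.099)&(W[...,2]<.115)
    g=at(T,293,185,.106)[:2]; k&=np.hypot(W[...,0]-g[0],W[...,1]-g[1])<.04
    print("dial",k.sum(),cv2.minEnclosingCircle(W[k][:,:2].astype(np.float32)),np.median(W[k],0))
im=T["image"][125:215,225:355,::-1]
cv2.imwrite("pics/c.png",cv2.resize(im,None,fx=6,fy=6,interpolation=cv2.INTER_CUBIC))
E
```

```text
T tcp px [[-100.6027405   302.60851486]] base [[226.75908167 362.76893617]]
top ((0.5331801176071167, -0.14941750466823578), (0.21526572108268738, 0.23246192932128906), 9.658585548400879) 0.06160369651340654
dial 232 ((0.4630168080329895, -0.1609528362751007), 0.021481644362211227) [ 0.46173598 -0.16135872  0.1079926 ]
S tcp px [[513.58155549 879.81569682]] base [[462.48975368 279.58895476]]
top ((0.5313764810562134, -0.15193453431129456), (0.2109411507844925, 0.23585014045238495), 9.678171157836914) 0.060457691263039855
dial 164 ((0.46265608072280884, -0.16182038187980652), 0.02169307880103588) [ 0.46249327 -0.15769579  0.10639486]
```

View pics/c.png

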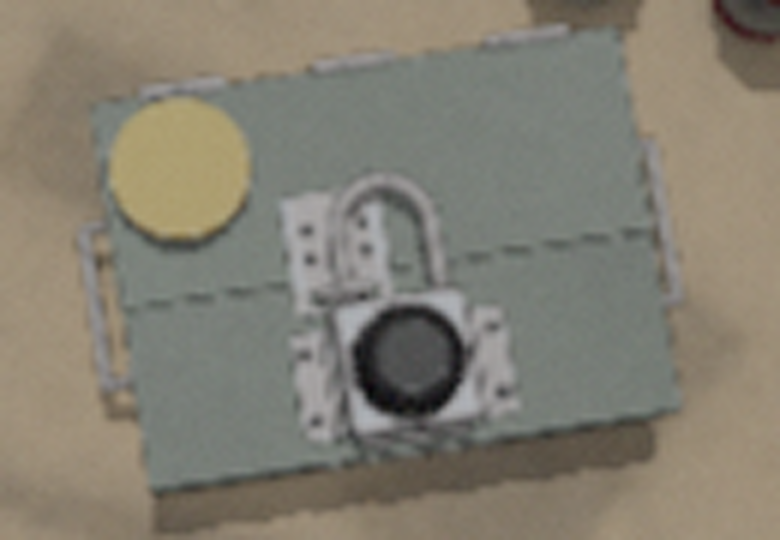

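The crop shows the dial centred at (410,360), i.e. (293,185) in the full frame, with the shackle bow above it and the hasp on its left leg. I still need the yaw sign and a clear path past the microscope.

```bash
python3 - <<'E'
from h import *
T=np.load("pics/top0.npz")
p=lambda u,v,z:at(T,225+u/6,125+v/6,z)
a=p(155,487,.06);b=p(675,405,.06);c=p(615,30,.06);d=p(95,105,.06)
print(a,b,c,d)
print("yaw",np.degrees(np.arctan2(*( -(a-b)[:2]*[1,-1]))),np.degrees(np.arctan2((d-a)[1],(d-a)[0])),np.degrees(np.arctan2((c-b)[1],(c-b)[0])), "ctr",(a+b+c+d)/4,"dial",p(410,355,.106),"bow",p(385,180,.073))
for q in [(155,185,.0),(190,20,.1),(170,35,.2)]: print(at(T,*q))
W=cloud(T); k=(W[...,0]>0.2)&(W[...,0]<.75)&(W[...,2]>.15)&(T["depth"]>0)&(W[...,1]>-.4)
q=W[k]
for y in np.arange(-.4,.7,.1):
    s=q[(q[:,1]>=y)&(q[:,1]<y+.1)]
    if len(s): print(round(y,1),s[:,0].min(),s[:,2].max(),len(s))
E
```

```text
[ 0.40843921 -0.05838811  0.06      ] [ 0.44640688 -0.27940625  0.06      ] [ 0.60908499 -0.25450311  0.06      ] [ 0.57333543 -0.02972778  0.06      ]
yaw 9.747434636358788 9.85998289249813 8.703404728390757 ctr [ 0.50931663 -0.15550631  0.06      ] dial [ 0.46144953 -0.16241899  0.106     ] bow [ 0.53951403 -0.15435624  0.073     ]
[0.46540917 0.20786819 0.        ]
[0.88232276 0.10425179 0.1       ]
[0.78623086 0.1257064  0.2       ]
-0.4 0.6902554266056193 0.47347232045666227 5794
-0.3 0.7482157120201198 0.38059685208296395 31
0.1 0.5369536184175597 0.48054901098822733 2073
0.2 0.508016408423587 0.5449198579562834 13262
0.3 0.5335144017341208 0.45172695955510594 832
```

Emit:
step_arm([
  [-30,-37,0,0,0,0,70],
  [-60,-74,0,0,0,0,70],
  [-90,-111,0,0,0,0,70],
  [-120,-148,0,0,0,0,70],
  [-150,-185,0,0,0,0,70],
  [-180,-222,0,0,0,0,70],
  [-210,-259,0,0,0,0,70],
  [-240,-296,0,0,0,0,70],
], grip_force=40)

```text
clock: 0.9
tcp_pos: [0.34, 0.2909, 0.2312]
orientation: [-0.461, -3.107, 0.0]
contact_force: [1.1, -0.2, 0.8]
grip_width: 0.0699
gripper_force: 0.0
```

```bash
cat > s.py <<'E'
from bench import r
import numpy as np,sys
from scipy.spatial.transform import Rotation as Ro
o=r.get_obs(); R=Ro.from_rotvec(o["orientation"])
print("t",round(float(o["clock"]),2),"tcp",np.round(o["tcp_pos"],4),"q",np.round(o["joints"],2),"F",np.round(o["contact_force"],1),"M",np.round(o["moment"],3),"w",o["grip_width"],o["gripper_force"])
M=R.as_matrix(); print("y ang",np.degrees(np.arctan2(M[1,1],M[0,1])),"z",np.round(M[:,2],3))
if len(sys.argv)>3:
    t=np.array([float(a) for a in sys.argv[1:4]]); print("shift mm",np.round(M.T@(t-o["tcp_pos"])*1000,1))
if len(sys.argv)>4: # desired tool-y world angle, deg, tool down
    a=np.radians(float(sys.argv[4])); y=np.array([np.cos(a),np.sin(a),0]);z=np.array([0,0,-1.])
    D=np.stack([np.cross(y,z),y,z],1); print("turn",np.round(Ro.from_matrix(M.T@D).as_rotvec(),3))
E
python3 s.py .462 -.162 .18 99.6
```

```text
t 0.9 tcp [0.34   0.2909 0.2312] q [-0.99  0.09  0.16  2.08 -0.02  0.97  0.45] F [ 1.1 -0.2  0.8] M [ 0.039 -0.033 -0.025] w 0.06987570827888302 0.0
y ang 73.11017864720328 z [-0. -0. -1.]
shift mm [-248.3 -397.9   51.1]
turn [-0.    -0.    -0.462]
```

Emit:
step_arm([
  [-25,-42,0,0,0,-0.05,70],
  [-50,-84,0,0,0,-0.1,70],
  [-75,-126,0,0,0,-0.15,70],
  [-100,-168,0,0,0,-0.2,70],
  [-125,-210,10,0,0,-0.25,70],
  [-150,-250,20,0,0,-0.3,70],
  [-175,-290,30,0,0,-0.35,70],
  [-200,-325,40,0,0,-0.4,65],
])

```text
clock: 1.7
tcp_pos: [0.4365, -0.0784, 0.1911]
orientation: [-0.167, 3.137, 0.0]
contact_force: [0.4, 1.5, 0.6]
grip_width: 0.065
gripper_force: 0.0
```

```bash
python3 s.py .462 -.162 .13 99.6
```

```text
t 1.7 tcp [ 0.4365 -0.0784  0.1911] q [-0.47  0.15  0.56  2.16 -0.1   0.86  1.83] F [0.4 1.5 0.6] M [ 0.065 -0.021 -0.019] w 0.06495321184369039 0.0
y ang 96.11320384892875 z [ 0.  0. -1.]
shift mm [-16.4 -85.9  61. ]
turn [ 0.     0.    -0.061]
```

Emit:
step_arm([
  [-8,-43,10,0,0,-0.03,60],
  [-16,-80,30,0,0,-0.061,60],
  [-16,-86,50,0,0,-0.061,60],
  [-16,-86,61,0,0,-0.061,60],
  [-16,-86,61,0,0,-0.061,60],
])

```text
clock: 2.2
tcp_pos: [0.4601, -0.1591, 0.1288]
orientation: [0.261, -3.127, -0.002]
contact_force: [-0.1, -0.1, 0.7]
grip_width: 0.0599
gripper_force: 0.0
```

```bash
python3 s.py .462 -.162 .09 99.6; python3 - <<'E'
from h import *
from bench import r
f=r.grab_frame("side"); np.savez("pics/s1.npz",**f)
im=f["image"][120:240,180:340,::-1]
cv2.imwrite("pics/s1.png",cv2.resize(im,None,fx=5,fy=5,interpolation=cv2.INTER_CUBIC))
E
```

```text
t 2.2 tcp [ 0.4601 -0.1591  0.1288] q [-0.25  0.34  0.56  2.12 -0.26  0.75  2.21] F [-0.1 -0.1  0.7] M [-0.009  0.003  0.023] w 0.05992776348171746 0.0
y ang 99.5255627943994 z [-0.004  0.001 -1.   ]
shift mm [-1.5 -3.2 38.8]
turn [ 0.001 -0.004 -0.001]
```

View pics/s1.png

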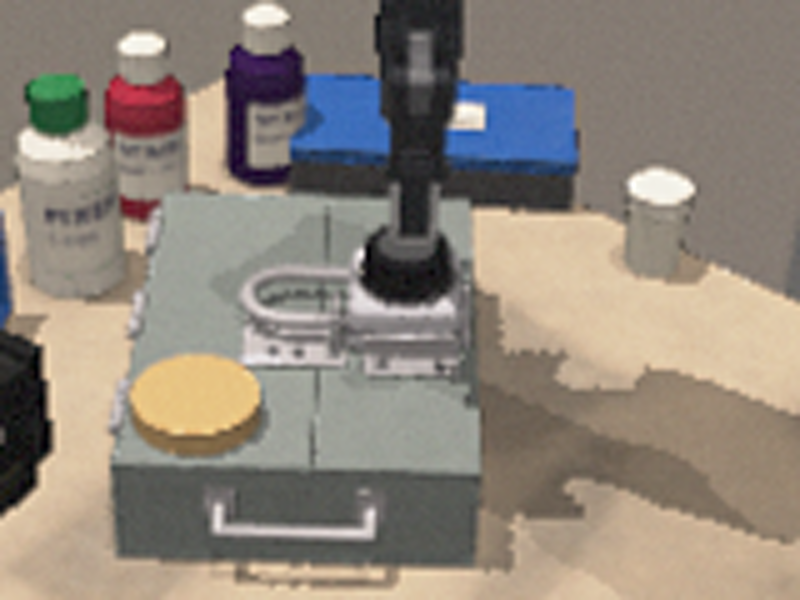

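The gripper sits above the dial, centred near (410,265). Now I go down.

Emit:
step_arm([
  [-1,-2,10,0.001,-0.004,0,60],
  [-1,-2,20,0.001,-0.004,0,60],
  [-1,-2,30,0.001,-0.004,0,60],
  [-1,-2,36,0.001,-0.004,0,60],
  [-1,-2,36,0.001,-0.004,0,60],
])

```text
clock: 2.75
tcp_pos: [0.4622, -0.1615, 0.0933]
orientation: [-0.261, 3.129, -0.0]
contact_force: [0.7, -0.7, 0.2]
grip_width: 0.0601
gripper_force: 0.0
```

```bash
python3 s.py .462 -.162 .09 99.6
```

```text
t 2.75 tcp [ 0.4622 -0.1615  0.0933] q [-0.21  0.41  0.52  2.14 -0.32  0.67  2.26] F [ 0.7 -0.7  0.2] M [-0.05  -0.008 -0.001] w 0.06014166628133306 0.0
y ang 99.53248795504956 z [ 0.002 -0.    -1.   ]
shift mm [ 0.3 -0.5  3.3]
turn [-0.     0.002 -0.001]
```

Emit:
step_arm([
  [0,0,1,0,0,0,46],
  [0,0,1,0,0,0,36],
  [0,0,1,0,0,0,36],
  [0,0,1,0,0,0,36],
  [0,0,1,0,0,0,36],
], grip_force=40)

```text
clock: 3.25
tcp_pos: [0.4632, -0.1622, 0.0937]
orientation: [-0.26, 3.126, -0.002]
contact_force: [-0.9, -1.6, 5.5]
grip_width: 0.0389
gripper_force: 40.2
```

```bash
python3 s.py .462 -.162 .09 99.6
```

```text
t 3.25 tcp [ 0.4632 -0.1622  0.0937] q [-0.21  0.41  0.52  2.14 -0.32  0.67  2.26] F [-0.9 -1.6  5.5] M [-0.375  0.307 -0.056] w 0.03894709085729592 40.2096426486969
y ang 99.49708406507175 z [ 0.005 -0.001 -1.   ]
shift mm [1.1 0.4 3.7]
turn [-0.001  0.005 -0.002]
```

Emit:
step_arm([
  [0,0,-1,0,0,0.1,36],
  [0,0,-1,0,0,0.2,36],
  [0,0,-1,0,0,0.3,36],
  [0,0,-1,0,0,0.4,36],
  [0,0,-1,0,0,0.5,36],
  [0,0,-1,0,0,0.6,36],
  [0,0,-1,0,0,0.7,36],
  [0,0,-1,0,0,0.8,36],
])

```text
clock: 4.05
tcp_pos: [0.4627, -0.1626, 0.0941]
orientation: [0.984, 2.979, -0.001]
contact_force: [0.1, -2.7, -2.0]
grip_width: 0.0395
gripper_force: 41.1
```

```bash
python3 s.py
```

```text
t 4.05 tcp [ 0.4627 -0.1626  0.0941] q [-0.37  0.46  0.73  2.15 -0.48  0.7   1.62] F [ 0.1 -2.7 -2. ] M [-0.882  0.077  0.092] w 0.03948411873259234 41.10038995742798
y ang 53.44944351657834 z [ 0.004 -0.002 -1.   ]
```

Emit:
step_arm([
  [0,0,0,0,0,0.1,36],
  [0,0,0,0,0,0.2,36],
  [0,0,0,0,0,0.3,36],
  [0,0,0,0,0,0.4,36],
  [0,0,0,0,0,0.45,36],
  [0,0,0,0,0,0.5,36],
])

```text
clock: 4.65
tcp_pos: [0.4621, -0.1628, 0.094]
orientation: [1.687, 2.646, -0.001]
contact_force: [-1.6, -5.0, -2.2]
grip_width: 0.039
gripper_force: 41.4
```

```bash
python3 s.py
```

```text
t 4.65 tcp [ 0.4621 -0.1628  0.094 ] q [-0.47  0.51  0.87  2.15 -0.59  0.73  1.23] F [-1.6 -5.  -2.2] M [-1.12   0.558  0.403] w 0.039002442920659686 41.40335977077484
y ang 24.940581488271523 z [ 0.003 -0.002 -1.   ]
```

Emit:
step_arm([
  [0,0,0,0,0,0,36],
  [0,0,0,0,0,0,36],
])

```text
clock: 4.85
tcp_pos: [0.4622, -0.1627, 0.094]
orientation: [1.685, 2.647, -0.0]
contact_force: [-2.8, -5.2, -2.4]
grip_width: 0.0386
gripper_force: 41.4
```

```bash
python3 s.py; python3 - <<'E'
from h import *
from bench import r
f=r.grab_frame("side"); np.savez("pics/s2.npz",**f)
im=f["image"][150:210,210:290,::-1]
a=np.load("pics/side0.npz")["image"][150:210,210:290,::-1]
cv2.imwrite("pics/s2.png",cv2.resize(np.hstack([a,im]),None,fx=5,fy=5,interpolation=cv2.INTER_CUBIC))
E
```

```text
t 4.85 tcp [ 0.4622 -0.1627  0.094 ] q [-0.47  0.51  0.87  2.15 -0.59  0.73  1.23] F [-2.8 -5.2 -2.4] M [-1.152  0.528  0.213] w 0.03863974357255908 41.42612278461456
y ang 25.05585327010339 z [ 0.003 -0.002 -1.   ]
```

View pics/s2.png

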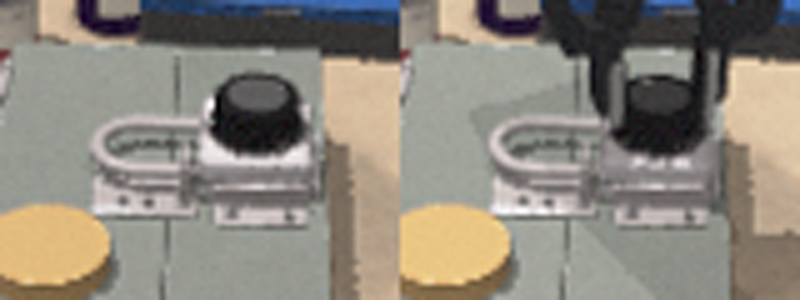

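The shackle's bow stays at the same place (left end near (95,145) and (495,145)), so it is not open yet. I keep turning.

Emit:
step_arm([
  [0,0,0,0,0,0.06,36],
  [0,0,0,0,0,0.12,36],
  [0,0,0,0,0,0.18,36],
  [0,0,0,0,0,0.24,36],
])

```text
clock: 5.3
tcp_pos: [0.4623, -0.1622, 0.094]
orientation: [1.993, 2.424, 0.002]
contact_force: [-2.2, -3.2, -3.0]
grip_width: 0.0389
gripper_force: 41.4
```

```bash
cat > b.py <<'E'
from h import *
from bench import r
A=np.load("pics/side0.npz")["image"]; f=r.grab_frame("side")
t=A[168:190,224:238]; B=f["image"]
m=cv2.matchTemplate(B[160:198,210:250],t,cv2.TM_CCOEFF_NORMED); _,v,_,l=cv2.minMaxLoc(m)
print("bow shift px",l[0]-14,l[1]-8,round(v,3))
E
python3 s.py; python3 b.py
```

```text
t 5.3 tcp [ 0.4623 -0.1622  0.094 ] q [-0.51  0.54  0.93  2.15 -0.65  0.75  1.05] F [-2.2 -3.2 -3. ] M [-0.8    0.461  0.011] w 0.03886178664453044 41.426398158073425
y ang 11.16245595444939 z [ 0.003 -0.001 -1.   ]
bow shift px 0 0 0.831
```

Emit:
step_arm([
  [0,0,0,0,0,0.06,36],
  [0,0,0,0,0,0.12,36],
  [0,0,0,0,0,0.18,36],
  [0,0,0,0,0,0.24,36],
])

```text
clock: 5.75
tcp_pos: [0.462, -0.1625, 0.094]
orientation: [2.267, 2.171, 0.001]
contact_force: [-2.7, -5.0, -1.5]
grip_width: 0.0388
gripper_force: 41.5
```

```bash
python3 s.py; python3 b.py
```

```text
t 5.75 tcp [ 0.462  -0.1625  0.094 ] q [-0.55  0.57  0.99  2.16 -0.7   0.78  0.86] F [-2.7 -5.  -1.5] M [-0.993  0.763  0.229] w 0.038800345515794206 41.49441182613373
y ang -2.495695602051364 z [ 0.003 -0.001 -1.   ]
bow shift px 0 0 0.881
```

Emit:
step_arm([
  [0,0,0,0,0,0.06,36],
  [0,0,0,0,0,0.12,36],
  [0,0,0,0,0,0.18,36],
  [0,0,0,0,0,0.24,36],
])

```text
clock: 6.2
tcp_pos: [0.462, -0.1623, 0.0941]
orientation: [2.512, 1.883, 0.003]
contact_force: [-3.2, -3.1, 0.4]
grip_width: 0.039
gripper_force: 41.6
```

```bash
python3 s.py; python3 b.py
```

```text
t 6.2 tcp [ 0.462  -0.1623  0.0941] q [-0.58  0.61  1.05  2.16 -0.76  0.81  0.68] F [-3.2 -3.1  0.4] M [-0.868  0.764  0.018] w 0.038980277812763614 41.5951144695282
y ang -16.291781868806723 z [ 0.003 -0.001 -1.   ]
bow shift px 0 0 0.907
```

Emit:
step_arm([
  [0,0,0,0,0,0.06,36],
  [0,0,0,0,0,0.12,36],
  [0,0,0,0,0,0.18,36],
  [0,0,0,0,0,0.24,36],
])

```text
clock: 6.65
tcp_pos: [0.462, -0.1623, 0.0941]
orientation: [2.72, 1.569, 0.003]
contact_force: [-3.1, -2.9, 2.2]
grip_width: 0.0392
gripper_force: 41.7
```

```bash
python3 s.py; python3 b.py
```

```text
t 6.65 tcp [ 0.462  -0.1623  0.0941] q [-0.61  0.65  1.11  2.16 -0.82  0.84  0.5 ] F [-3.1 -2.9  2.2] M [-0.748  0.894  0.002] w 0.039177723701569425 41.65749728679657
y ang -30.051545651784828 z [ 0.003 -0.001 -1.   ]
bow shift px -2 0 0.804
```

Emit:
step_arm([
  [0,0,0,0,0,0.05,36],
  [0,0,0,0,0,0.1,36],
  [0,0,0,0,0,0.1,36],
])

```text
clock: 7.0
tcp_pos: [0.462, -0.1623, 0.094]
orientation: [2.794, 1.432, 0.003]
contact_force: [-2.7, -3.0, 1.7]
grip_width: 0.0392
gripper_force: 41.7
```

```bash
python3 s.py; python3 b.py;  python3 - <<'E'
from h import *
from bench import r
f=r.grab_frame("side")
im=f["image"][150:210,210:290,::-1]
a=np.load("pics/side0.npz")["image"][150:210,210:290,::-1]
cv2.imwrite("pics/s3.png",cv2.resize(np.hstack([a,im]),None,fx=5,fy=5,interpolation=cv2.INTER_CUBIC))
E
```

```text
t 7.0 tcp [ 0.462  -0.1623  0.094 ] q [-0.62  0.67  1.14  2.16 -0.84  0.86  0.42] F [-2.7 -3.   1.7] M [-0.789  0.839 -0.006] w 0.03918244666145255 41.74485146999359
y ang -35.71586916998953 z [ 0.003 -0.001 -1.   ]
bow shift px -2 0 0.786
```

View pics/s3.png

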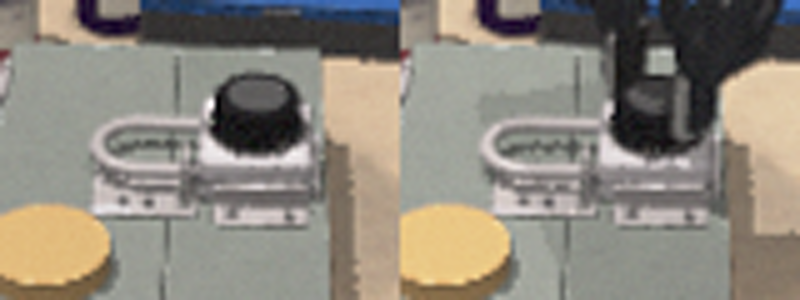

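The bow has moved about 2 px left (95 → 485−400 = 85 in the zoomed crop, roughly 6 mm), so the shackle has sprung. I push once more to confirm the hard stop.

Emit:
step_arm([
  [0,0,0,0,0,0.05,36],
  [0,0,0,0,0,0.1,36],
])

```text
clock: 7.3
tcp_pos: [0.4619, -0.1623, 0.0941]
orientation: [2.862, 1.291, 0.003]
contact_force: [-3.9, -4.5, 0.4]
grip_width: 0.0391
gripper_force: 41.5
```

```bash
python3 s.py; python3 b.py; python3 -c "
from h import *
T=np.load('pics/side0.npz');a=np.array([.5385,-.149,.073]);print([px(T,a+d*np.array([.986,.166,0])) for d in (0,.002,.006,.009,.024)])"
```

```text
t 7.3 tcp [ 0.4619 -0.1623  0.0941] q [-0.63  0.69  1.16  2.16 -0.86  0.87  0.34] F [-3.9 -4.5  0.4] M [-1.081  0.942  0.434] w 0.039070986713900656 41.53281927108765
y ang -41.4325889238899 z [ 0.003 -0.001 -1.   ]
bow shift px -2 0 0.816
[array([[229.95295463, 179.40288555]]), array([[229.1477962 , 179.37816949]]), array([[227.53749679, 179.32873791]]), array([[226.32978747, 179.29166469]]), array([[220.29143697, 179.10630463]])]
```

Moment 0.43 N m against a hard stop: this is the true notch. I release, rise and turn back while moving to the shackle.

Emit:
step_arm([
  [0,0,0,0,0,-0.06,36],
  [0,0,0,0,0,-0.06,50],
  [0,0,0,0,0,-0.06,62],
  [0,0,0,0,0,-0.06,65],
  [0,0,-20,0,0,-0.06,65],
  [0,0,-40,0,0,-0.1,65],
  [0,0,-50,0,0,-0.25,65],
  [0,0,-50,0,0,-0.4,65],
])

```text
clock: 8.15
tcp_pos: [0.4639, -0.1619, 0.1454]
orientation: [2.54, 1.84, 0.007]
contact_force: [0.0, 0.3, 0.0]
grip_width: 0.0648
gripper_force: 0.0
```

Emit:
step_arm([
  [0,0,0,0,0,-0.14,65],
  [0,0,0,0,0,-0.28,65],
  [0,0,0,0,0,-0.42,65],
  [0,0,0,0,0,-0.56,65],
  [0,0,0,0,0,-0.7,65],
  [0,0,0,0,0,-0.84,65],
  [0,0,0,0,0,-0.98,65],
  [0,0,0,0,0,-1.12,65],
])

```text
clock: 8.95
tcp_pos: [0.463, -0.1614, 0.1444]
orientation: [1.176, 2.909, 0.003]
contact_force: [0.2, 0.1, 0.5]
grip_width: 0.0649
gripper_force: 0.0
```

Emit:
step_arm([
  [0,0,0,0,0,-0.14,65],
  [0,0,0,0,0,-0.28,65],
  [0,0,0,0,0,-0.42,65],
  [0,0,0,0,0,-0.56,65],
  [0,0,0,0,0,-0.7,65],
  [0,0,0,0,0,-0.84,65],
  [0,0,0,0,0,-0.94,65],
  [0,0,0,0,0,-0.94,65],
])

```text
clock: 9.75
tcp_pos: [0.4629, -0.1617, 0.1444]
orientation: [-0.261, 3.126, -0.0]
contact_force: [0.9, 0.8, 0.4]
grip_width: 0.0652
gripper_force: 0.0
```

```bash
python3 s.py .517 -.153 .1 99.6; python3 b.py
```

```text
t 9.75 tcp [ 0.4629 -0.1617  0.1444] q [-0.31  0.33  0.63  2.11 -0.27  0.78  2.23] F [0.9 0.8 0.4] M [0.036 0.05  0.026] w 0.06520524446124362 0.0
y ang 99.54386615641506 z [ 0.005  0.    -1.   ]
shift mm [-54.6  -0.4  44.7]
turn [-0.001  0.005 -0.001]
bow shift px -2 0 0.842
```

Emit:
step_arm([
  [-28,0,0,0,0.005,0,65],
  [-55,0,10,0,0.005,0,65],
  [-55,0,40,0,0.005,0,65],
  [-55,0,60,0,0.005,0,65],
  [-55,0,72,0,0.005,0,65],
  [-55,0,77,0,0.005,0,65],
  [-55,0,77,0,0.005,0,65],
])

```text
clock: 10.5
tcp_pos: [0.5172, -0.1528, 0.0674]
orientation: [0.259, -3.129, 0.002]
contact_force: [-0.2, -0.4, -0.2]
grip_width: 0.065
gripper_force: 0.0
```

```bash
python3 s.py .517 -.153 .066 99.6; python3 - <<'E'
from h import *
from bench import r
f=r.grab_frame("side")
im=f["image"][140:215,200:300,::-1]
cv2.imwrite("pics/s4.png",cv2.resize(im,None,fx=7,fy=7,interpolation=cv2.INTER_CUBIC))
E
```

```text
t 10.5 tcp [ 0.5172 -0.1528  0.0674] q [-0.24  0.53  0.52  2.04 -0.41  0.68  2.29] F [-0.2 -0.4 -0.2] M [ 0.021 -0.01  -0.003] w 0.06500622936419713 0.0
y ang 99.45745342665835 z [-0.001 -0.001 -1.   ]
shift mm [ 0.2 -0.2  1.4]
turn [-0.001 -0.002 -0.002]
```

View pics/s4.png

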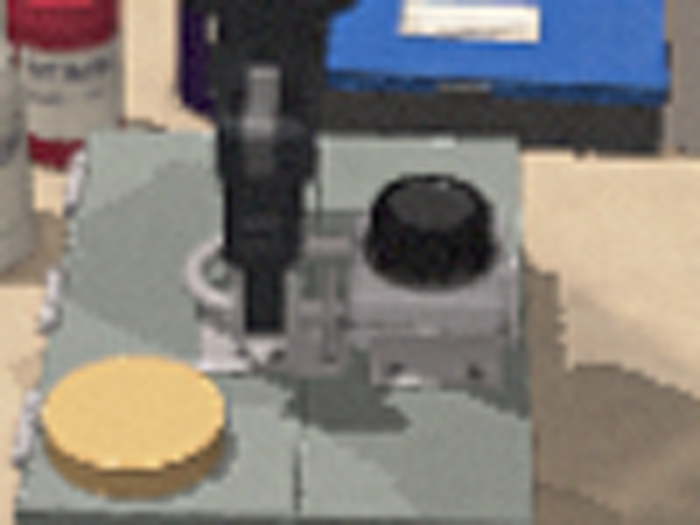

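The fingers stand around the legs: the near finger is at (265,300) in the crop, between the bow's end (200,270) and the staple (330,310). I close gently.

Emit:
step_arm([
  [0,0,0,0,0,0,50],
  [0,0,0,0,0,0,44],
  [0,0,0,0,0,0,44],
  [0,0,0,0,0,0,44],
], grip_force=25)

```text
clock: 10.95
tcp_pos: [0.5181, -0.153, 0.0683]
orientation: [-0.26, 3.13, -0.002]
contact_force: [1.3, -0.3, 4.7]
grip_width: 0.0463
gripper_force: 26.0
```

```bash
python3 s.py
```

```text
t 10.95 tcp [ 0.5181 -0.153   0.0683] q [-0.24  0.53  0.52  2.04 -0.41  0.68  2.29] F [ 1.3 -0.3  4.7] M [-0.108 -0.002  0.035] w 0.046288805819844674 26.04944184422493
y ang 99.51224253923597 z [ 0.001 -0.001 -1.   ]
```

Emit:
step_arm([
  [-3,0,-1,0,0,0,44],
  [-6,0,-1,0,0,0,44],
  [-9,0,-1,0,0,0,44],
  [-12,0,-1,0,0,0,44],
  [-15,0,-1,0,0,0,44],
  [-15,0,-1,0,0,0,44],
])

```text
clock: 11.55
tcp_pos: [0.5331, -0.1503, 0.0686]
orientation: [-0.261, 3.131, -0.003]
contact_force: [1.7, -2.5, 2.0]
grip_width: 0.0465
gripper_force: 25.8
```

Emit:
step_arm([
  [-2,0,0,0,0,0,44],
  [-4,0,0,0,0,0,44],
  [-5,0,0,0,0,0,44],
])

```text
clock: 11.85
tcp_pos: [0.5364, -0.1495, 0.0682]
orientation: [0.261, -3.128, 0.001]
contact_force: [-4.1, -2.4, 1.3]
grip_width: 0.0467
gripper_force: 25.8
```

```bash
python3 s.py; python3 b.py
```

```text
t 11.85 tcp [ 0.5364 -0.1495  0.0682] q [-0.24  0.55  0.52  2.   -0.42  0.7   2.28] F [-4.1 -2.4  1.3] M [-0.853  0.812  0.142] w 0.04665261400570812 25.795572996139526
y ang 99.52904357247267 z [-0.002 -0.001 -1.   ]
bow shift px -10 0 0.256
```

Emit:
step_arm([
  [-2,0,0,0,0,0,44],
  [-3,0,0,0,0,0,44],
])

```text
clock: 12.1
tcp_pos: [0.5367, -0.1494, 0.0675]
orientation: [0.259, -3.124, 0.0]
contact_force: [-8.9, -3.8, 2.1]
grip_width: 0.0469
gripper_force: 25.8
```

```bash
python3 s.py
```

```text
t 12.1 tcp [ 0.5367 -0.1494  0.0675] q [-0.24  0.56  0.52  1.99 -0.41  0.71  2.28] F [-8.9 -3.8  2.1] M [-1.168  1.913  0.282] w 0.046872760010855496 25.80437332391739
y ang 99.48737061138536 z [-0.007 -0.001 -1.   ]
```

End stop reached (9 N with no motion). I relax, release and rise.

Emit:
step_arm([
  [3,0,0,0,0.007,0,44],
  [3,0,0,0,0.007,0,56],
  [3,0,0,0,0.007,0,64],
  [3,0,0,0,0.007,0,64],
  [3,0,-20,0,0.007,0,64],
  [3,0,-50,0,0.007,0,64],
  [3,0,-70,0,0.007,0,64],
  [3,0,-70,0,0.007,0,64],
])

```text
clock: 12.9
tcp_pos: [0.5392, -0.1495, 0.1412]
orientation: [0.261, -3.128, 0.003]
contact_force: [-0.4, 1.3, -0.7]
grip_width: 0.0642
gripper_force: 0.0
```

```bash
python3 s.py .462 -.1623 .093 99.6; python3 - <<'E'
from h import *
from bench import r
f=r.grab_frame("side")
im=f["image"][140:215,200:300,::-1]
cv2.imwrite("pics/s5.png",cv2.resize(im,None,fx=7,fy=7,interpolation=cv2.INTER_CUBIC))
E
```

```text
t 12.9 tcp [ 0.5392 -0.1495  0.1412] q [-0.31  0.45  0.6   1.95 -0.33  0.84  2.21] F [-0.4  1.3 -0.7] M [-0.004  0.028  0.077] w 0.06423237643098446 0.0
y ang 99.5322551084242 z [-0.002 -0.002 -1.   ]
shift mm [78.2  0.2 48.4]
turn [-0.002 -0.003 -0.001]
```

View pics/s5.png

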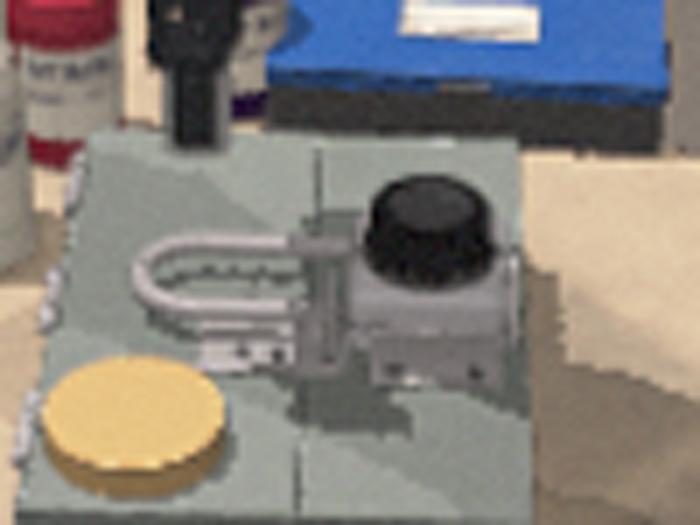

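The bow's end is now at (135,275) in the crop and the free leg ends near (298,310), clear of the staple at (325,310): fully open. Now back to the dial.

Emit:
step_arm([
  [30,0,0,0,-0.002,0,62],
  [60,0,0,0,-0.002,0,62],
  [78,0,0,0,-0.002,0,62],
  [78,0,20,0,-0.002,0,62],
  [78,0,35,0,-0.002,0,62],
  [78,0,44,0,-0.002,0,62],
  [78,0,48,0,-0.002,0,62],
  [78,0,48,0,-0.002,0,62],
])

```text
clock: 13.75
tcp_pos: [0.4594, -0.1623, 0.0905]
orientation: [0.26, -3.123, 0.002]
contact_force: [-0.1, -0.1, 0.6]
grip_width: 0.0622
gripper_force: 0.0
```

```bash
python3 s.py .462 -.1623 .093 99.6
```

```text
t 13.75 tcp [ 0.4594 -0.1623  0.0905] q [-0.26  0.42  0.58  2.14 -0.36  0.68  2.3 ] F [-0.1 -0.1  0.6] M [-0.013 -0.043 -0.058] w 0.06216642145935531 0.0
y ang 99.5221143097529 z [-0.007 -0.002 -1.   ]
shift mm [-2.5 -0.5 -2.5]
turn [-0.001 -0.007 -0.001]
```

Emit:
step_arm([
  [-2.5,-0.5,-2,-0.001,-0.007,0,62],
  [-2.5,-0.5,-2,-0.001,-0.007,0,48],
  [-2.5,-0.5,-2.5,-0.001,-0.007,0,34],
  [-2.5,-0.5,-3,-0.001,-0.007,0,34],
  [-2.5,-0.5,-3,-0.001,-0.007,0,34],
  [-2.5,-0.5,-3,-0.001,-0.007,0,34],
], grip_force=70)

```text
clock: 14.35
tcp_pos: [0.4628, -0.1624, 0.0945]
orientation: [-0.261, 3.129, 0.0]
contact_force: [0.1, 0.8, 4.7]
grip_width: 0.0379
gripper_force: 70.8
```

```bash
python3 s.py .462 -.1623 .093 99.6
```

```text
t 14.35 tcp [ 0.4628 -0.1624  0.0945] q [-0.26  0.42  0.58  2.14 -0.36  0.68  2.3 ] F [0.1 0.8 4.7] M [0.187 0.023 0.01 ] w 0.03787113700687446 70.77702641487122
y ang 99.53129057548408 z [ 0.002  0.    -1.   ]
shift mm [0.8 0.3 1.5]
turn [-0.     0.002 -0.001]
```

Good grip. I lift straight up, slowly at first.

Emit:
step_arm([
  [0,0,-4,0,0,0,34],
  [0,0,-8,0,0,0,34],
  [0,0,-14,0,0,0,34],
  [0,0,-20,0,0,0,34],
])

```text
clock: 14.75
tcp_pos: [0.4618, -0.1624, 0.1143]
orientation: [0.261, -3.131, -0.0]
contact_force: [-0.6, -0.1, -2.4]
grip_width: 0.0381
gripper_force: 70.9
```

```bash
python3 s.py .4628 -.1624 .26 99.6
```

```text
t 14.75 tcp [ 0.4618 -0.1624  0.1143] q [-0.28  0.38  0.6   2.13 -0.33  0.72  2.27] F [-0.6 -0.1 -2.4] M [-0.003  0.066  0.027] w 0.0381071300824261 70.91869711875916
y ang 99.51807667291344 z [-0.  0. -1.]
shift mm [-1.000e+00 -1.000e-01 -1.457e+02]
turn [ 0.    -0.    -0.001]
```

Emit:
step_arm([
  [0,0,-15,0,0,0,34],
  [0,0,-35,0,0,0,34],
  [0,0,-55,0,0,0,34],
  [0,0,-75,0,0,0,34],
  [0,0,-95,0,0,0,34],
  [0,0,-115,0,0,0,34],
  [0,0,-130,0,0,0,34],
  [0,0,-140,0,0,0,34],
])

```text
clock: 15.55
tcp_pos: [0.4621, -0.1627, 0.2553]
orientation: [-0.26, 3.129, 0.0]
contact_force: [1.2, -1.1, -3.5]
grip_width: 0.0378
gripper_force: 70.9
```

Emit:
step_arm([
  [0,0,0,0,0,0,34],
  [0,0,0,0,0,0,34],
  [0,0,0,0,0,0,34],
  [0,0,0,0,0,0,34],
])

```text
clock: 15.95
tcp_pos: [0.4617, -0.1623, 0.2533]
orientation: [0.261, -3.13, -0.0]
contact_force: [0.2, 0.6, -4.0]
grip_width: 0.0378
gripper_force: 70.9
```

```bash
python3 s.py; python3 - <<'E'
from h import *
from bench import r
f=r.grab_frame("side")
im=f["image"][80:240,180:340,::-1]
cv2.imwrite("pics/s6.png",cv2.resize(im,None,fx=3.7,fy=3.7,interpolation=cv2.INTER_CUBIC))
E
```

```text
t 15.95 tcp [ 0.4617 -0.1623  0.2533] q [-0.41  0.16  0.71  2.   -0.12  1.03  2.09] F [ 0.2  0.6 -4. ] M [-0.025  0.066 -0.009] w 0.03779843272651024 70.93332409858704
y ang 99.51674642944761 z [-0.001  0.    -1.   ]
```

View pics/s6.png

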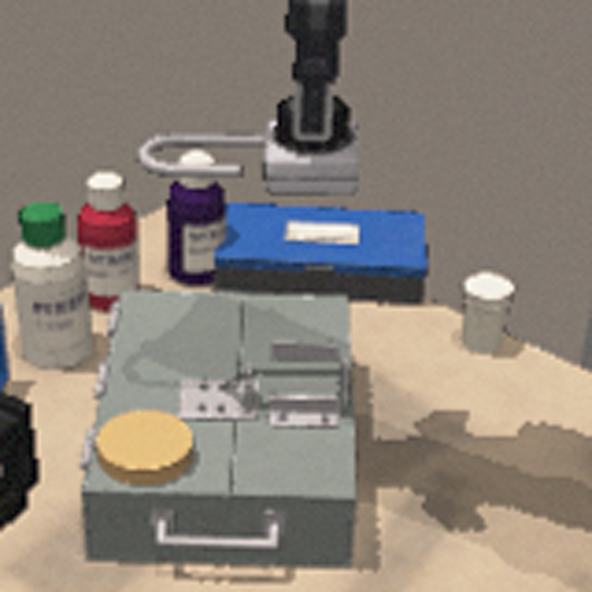

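The lock hangs level in the gripper at (312,160), with its shackle open and its bow end at (145,155). It is about 16 cm above the deck, and the petri dish and cup have not moved.

```bash
python3 -c "
from bench import r
print(r.hand_in())"
```

```text
the job is handed in; nothing more can be done
None
```

The job is handed in: I turned the dial into the true notch, pulled the shackle fully open with the lock on the box, and lifted the lock off the hasp, holding it level, dial up, about 16 cm above the deck at 16 s.

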